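# Rotate the pantry row and press the canister lids home

### The job

Restock the canister row on the low pantry shelf. First bring the older canister, the one at the back of the shelf, forward in its own row until it stands at the front lip, and then press its lid down fully home. Next press the lid of the new canister fully home while it still stands on the counter, and last set that canister down gently on the shelf behind the older one in the same row; keep both upright and leave the tin, mug and fruit bowl where they are.

Things in the scene. Friction and masses are not known exactly. Their poses are not given: they have to be found in the camera images.
- shelf: low fixed shelf board of pale wood on the counter, 222 mm deep (x) by 250 mm wide (y), top 18 mm above the counter. Origin: centre of its underside; -x is its front, towards the robot. Metal rails 14 mm above the board: lips along front and back (inner faces at x = -105 and +105 mm) and four along x leaving two rows, each 80 mm wide inside, centred on y = +60 and -60 mm
- left_row_front (a point): where the centre of the underside of a canister touching the front lip belongs in the left (+y) row, on the board: shelf x = -74, y = +60 mm; a canister up to 14 mm behind this still counts as at the front. The older canister stands 94 to 134 mm behind it or its twin; the tin is in the other row
- right_row_front (a point): where the centre of the underside of a canister touching the front lip belongs in the right (-y) row, on the board: shelf x = -74, y = -60 mm; a canister up to 14 mm behind this still counts as at the front. The older canister stands 94 to 134 mm behind it or its twin; the tin is in the other row
- old_canister: the older canister, already on the shelf: white ceramic canister, upright cylinder 62 mm across, rim 90 mm above its underside, about 0.4 kg, with a push-fit wooden lid; grip the ceramic 25 to 80 mm above its underside. Origin: centre of the underside, z up; its yaw means nothing
- new_canister: the new canister, on the bare counter to the robot's right, near the mug: white ceramic canister, upright cylinder 62 mm across, rim 90 mm above its underside, about 0.4 kg, with a push-fit wooden lid; grip the ceramic 25 to 80 mm above its underside. Origin: centre of the underside, z up; its yaw means nothing
- old_lid (a joint): press-down travel of the older canister's lid, m: 0 = 10 mm proud of the rim, dark seal showing; 0.010 = fully home, disc on the rim (home counts above 0.0085). Starts at 0 to 0.004. A tight seal keeps it where it is left; it moves at about 9 N straight down, 12 to 20 N takes it to its stop
- old_lid_top (a point): centre of the flat top of the older canister's lid, a wooden disc 60 mm across and 10 mm thick; 110 mm above the canister's underside at travel 0, 100 mm when fully home
- new_lid (a joint): press-down travel of the new canister's lid, m: 0 = 10 mm proud of the rim, dark seal showing; 0.010 = fully home, disc on the rim (home counts above 0.0085). Starts at 0 to 0.004. A tight seal keeps it where it is left; it moves at about 9 N straight down, 12 to 20 N takes it to its stop
- new_lid_top (a point): centre of the flat top of the new canister's lid, a wooden disc 60 mm across and 10 mm thick; 110 mm above the canister's underside at travel 0, 100 mm when fully home
- tin: closed food tin with a paper label, 66 mm across, 75 mm high, standing in the other row of the shelf; leave alone. Origin: centre of its underside
- mug: white mug 76 mm across, 85 mm high, handle on its own +y side, on the counter; leave alone. Origin: centre of its underside
- fruit_bowl: wooden bowl of oranges, 160 mm across, about 105 mm high, on the counter left of the shelf; leave alone. Origin: centre of its underside

How it is judged:
On the way, in this order (a step that is already met when the one before it is completed fails the run):
1. the older canister stands at the front lip of the shelf in its own row (not the tin's), upright and let go (x of old_canister in the frame of shelf between -0.09 and -0.06 m and z of old_canister in the frame of shelf between 0.013 and 0.022 m and angle between old_canister's own z axis and vertical below 0.08 rad and ((y of old_canister in the frame of shelf between 0.035 and 0.085 m and y of tin in the frame of shelf between -0.085 and -0.035 m) or (y of old_canister in the frame of shelf between -0.085 and -0.035 m and y of tin in the frame of shelf between 0.035 and 0.085 m)) and contact force between the fingers and old_canister below 0.1 N), for 0.2 s.
2. its lid is pressed fully home while it stands there (x of old_canister in the frame of shelf between -0.09 and -0.06 m and z of old_canister in the frame of shelf between 0.013 and 0.022 m and angle between old_canister's own z axis and vertical below 0.08 rad and value of joint old_lid above 0.0085 m), for 0.2 s.
3. the new canister's lid is pressed fully home while it stands on the counter (value of joint new_lid above 0.0085 m and height (world z) of new_canister below 0.006 m and angle between new_canister's own z axis and vertical below 0.08 rad), for 0.2 s.
4. the new canister stands on the shelf behind the older one in the same row (x of old_canister in the frame of shelf between -0.09 and -0.06 m and z of old_canister in the frame of shelf between 0.013 and 0.022 m and angle between each of old_canister, new_canister's own z axis and vertical below 0.08 rad and x of new_canister in the frame of shelf between -0.02 and 0.09 m and z of new_canister in the frame of shelf between 0.013 and 0.022 m and ((y of old_canister in the frame of shelf between 0.035 and 0.085 m and y of new_canister in the frame of shelf between 0.035 and 0.085 m and y of tin in the frame of shelf between -0.085 and -0.035 m) or (y of old_canister in the frame of shelf between -0.085 and -0.035 m and y of new_canister in the frame of shelf between -0.085 and -0.035 m and y of tin in the frame of shelf between 0.035 and 0.085 m)) and contact force between the fingers and new_canister below 0.1 N), for 0.2 s.
At the end, for the whole second after the job is handed in: The older canister stands upright on the shelf within 14 mm of touching the front lip, in the row without the tin; the new one stands upright on the shelf behind it in that row; both lids are at least 8.5 mm down of 10 mm; both canisters are released and at rest (all of step 2 and x of new_canister in the frame of shelf between -0.02 and 0.09 m and z of new_canister in the frame of shelf between 0.013 and 0.022 m and angle between new_canister's own z axis and vertical below 0.08 rad and ((y of old_canister in the frame of shelf between 0.035 and 0.085 m and y of new_canister in the frame of shelf between 0.035 and 0.085 m and y of tin in the frame of shelf between -0.085 and -0.035 m) or (y of old_canister in the frame of shelf between -0.085 and -0.035 m and y of new_canister in the frame of shelf between -0.085 and -0.035 m and y of tin in the frame of shelf between 0.035 and 0.085 m)) and value of joint new_lid above 0.0085 m and linear speed of each of old_canister, new_canister below 0.02 m/s).
It fails at once if the tin is shifted by more than 25 mm (distance of tin from where it was at the start of the episode above 0.025 m).
It fails at once if the mug is shifted by more than 25 mm (distance of mug from where it was at the start of the episode above 0.025 m).
It fails at once if the fruit bowl is shifted by more than 25 mm (distance of fruit_bowl from where it was at the start of the episode above 0.025 m).
It fails at once if a canister is tipped over by more than 30 degrees (angle between any of old_canister, new_canister's own z axis and vertical above 0.52 rad).
It fails at once if a canister is dropped (falls more than about 25 mm) ((height (world z) of old_canister above 0.026 m and linear speed of old_canister above 0.5 m/s and contact force between the fingers and old_canister below 0.02 N) or (height (world z) of new_canister above 0.026 m and linear speed of new_canister above 0.5 m/s and contact force between the fingers and new_canister below 0.02 N)).
It also fails if it takes over 67 s, if anything falls off the work surface, if the arm or the gripper's body presses on something with over 40 N, if the wrist force passes 120 N, or if a joint passes its speed limit or range.

### The arm

A 7-joint arm with a two-finger parallel gripper is mounted at the origin on the work surface. World frame = base frame: x ahead of the robot, y to its left, z up, the work surface at z = 0. Lengths are in m, angles in rad, forces in N, time in s.
With the tool pointing down it reaches from about 0.35 to 0.9 m from the base axis. Payload 19.9 kg.
Tool frame: the origin (TCP) lies on the centre line of the jaws, within the pads' length; the fingertips stand 14 mm ahead of it and the grasp point (between the pads) lies 5 mm behind it; z points along the fingers, y is the line along which they close (so a half turn about z gives the same grasp; the last joint's range is limited). The gripper opens to 94 mm and grips with 3 to 60 N. Pads are 16 mm wide; open, the fingers measure 119 mm over their backs; the gripper's body (75 mm by 177 mm) begins 78 mm behind the grasp point.
Start: joints at [-0.042, 0.417, -0.01, 1.614, 0.005, 1.111, -0.053], TCP at [0.625, 0, 0.219] pointing down, gripper open.
Joint ranges: [-2.81, 2.81], [-0.39, 2.02], [-1.27, 1.25], [0.06, 2.57], [-1.19, 4.33], [0.19, 2], [-2.82, 2.82]. Speed limits (rad/s): [1.89, 1.89, 2.39, 2.39, 3.01, 3.01, 3.01].

### API

Orientations are given as a unit quaternion [x, y, z, w].
In Python, from plant import bot, imaging, readout gives the robot as it stands (bot), with the cameras (imaging) and the readings (readout).
- The arm moves only by the tool shift_gripper, called after ">>>" in YAML: its name, and indented under it one key for each argument. Schema: {"type":"object","properties":{"motion":{"type":"object","properties":{"steps":{"type":"array","items":{"type":"array","items":{"type":"number"},"minItems":7,"maxItems":7},"minItems":1,"maxItems":12}},"additionalProperties":false,"required":["steps"]},"clamp_n":{"type":"number"},"only":{"type":"string"},"quiet":{"type":"boolean"},"lines":{"type":"string"}},"required":["motion"],"additionalProperties":false}. motion is an object whose key "steps" holds a list of rows, 1 to 12 of them, each of 7 numbers: a rotation vector rx, ry, rz in fractions of the full range, 1 being pi/2 rad, then dx, dy, dz in fractions of the full range, 1 being 1 m, then the finger opening in m; each row shifts and turns the commanded pose from where the row before left it, along the tool's axes as they then stand; what a row does not reach is not made up. A row lasts 1/12 s, in which the tool goes at most 0.0417 m and 0.125 rad, less where a joint would pass 70% of its speed; a pose out of reach is approached as far as the arm can. The fingers move at their own pace and stop on an object; clamp_n is the grip in N (left out, the last holds). Time passes only in rows, so rows that do not move let the fingers close. The tool returns the time, the measured TCP pose, the force, the opening and the grip force at its end. only (a regular expression) keeps the lines of the reply that match it, lines (a string "A,B") keeps lines A to B, and quiet returns only ok. No shift or turn number may pass 1 either way. Input that does not fit is refused with a message, and nothing moves.
- readout.get_obs(): the state, without advancing time (a new reading comes with each control period).
- imaging.grab_frame(name): name is "scene" or "side" or "wrist"; returns a dict with "pixels" (384x512x3 uint8, blue, green, red), "fx", "fy", "cx", "cy" (pixels), "xyz" and "attitude" of the camera in the world; the wrist camera has in their place "mount" (4x4, takes a point from camera to tool coordinates, whose origin is the TCP and whose axes are the flange's). Camera axes: x right, y down, z forward; pixel columns grow to the right and rows downward; lengths in m; the calibration is good to about 2 mm. A picture is of the moment at which its call begins: read the wrist's pose just before it. There is no depth.
- bot.sign_off(): hands the job in; it is judged then, once.
The state is a dict: "time": time; "q": joint angles; "dq": joint speeds; "effort": joint torques, N m; "tcp_pos": TCP position; "orientation": TCP orientation; "contact_force": force on the tool from outside, world axes, zero at the start; "torque": the same for the moment, N m; "opening": finger opening in m; "grasp_force": force on a finger pad.
Only numpy, scipy, OpenCV 4.12 (cv2) and the standard library are available. Lean on these libraries where they do the work, as an engineer would, in place of code of your own. Each camera call takes 0.05 s, during which the arm holds its last target. There are 200 camera calls.

## Working session

There is one attempt and no reset: what is moved stays moved. The work goes in short steps, Python scripts to look and compute and a tool call to move; the robot and the scene stay as the last step left them, time stands still between calls to the robot, and variables do not carry over. Pictures are saved under pics/ and viewed, at most 10 in all, crops included, and the job is handed in when it is done.

```bash
ls; mkdir -p pics; python3 - <<'E'
from plant import bot, imaging, readout
import cv2,numpy as np
o=readout.get_obs();print({k:np.round(v,4).tolist() for k,v in o.items()})
for n in ["scene","side","wrist"]:
    f=imaging.grab_frame(n);cv2.imwrite(f"pics/{n}0.png",f["pixels"])
    print(n,{k:np.round(v,4).tolist() for k,v in f.items() if k!="pixels"})
E
```

```text
pics
plant.py
{'time': 0.0, 'q': [-0.0415, 0.4179, -0.0103, 1.6142, 0.0047, 1.1107, -0.053], 'dq': [0.0001, -0.001, 0.0003, 0.0007, -0.0, 0.0005, -0.0011], 'effort': [0.0035, -85.1262, 0.6403, -42.5992, -0.0488, 0.0188, 0.0002], 'tcp_pos': [0.6246, -0.0, 0.2188], 'orientation': [0.7071, 0.7071, -0.0005, -0.0004], 'contact_force': [-0.7791, 0.1477, -0.4094], 'torque': [0.0019, 0.0198, -0.002], 'grasp_force': 0.0, 'opening': 0.0941}
scene {'fx': 497.2242, 'fy': 497.2242, 'cx': 250.1853, 'cy': 180.7897, 'xyz': [1.2831, -0.2442, 0.8553], 'attitude': [0.7753, 0.4874, -0.2227, -0.3342]}
side {'fx': 469.6889, 'fy': 469.6889, 'cx': 248.4107, 'cy': 192.5049, 'xyz': [0.4599, 0.9608, 0.7132], 'attitude': [-0.0419, 0.8847, -0.4639, 0.0192]}
wrist {'fx': 287.0503, 'fy': 287.0503, 'cx': 255.4937, 'cy': 189.5987, 'mount': [[-0.0002, -0.9666, -0.2562, 0.0752], [1.0, -0.0, -0.0004, 0.0], [0.0004, -0.2562, 0.9666, -0.1655], [0.0, 0.0, 0.0, 1.0]]}
```

View pics/scene0.png

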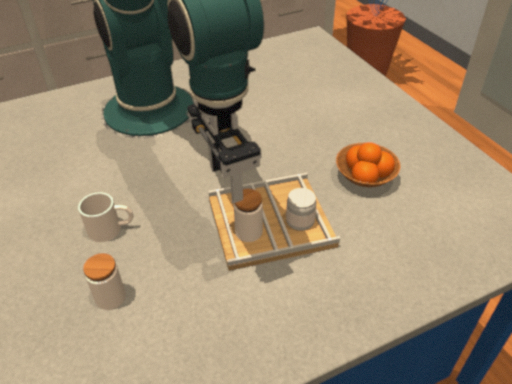

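View pics/side0.png

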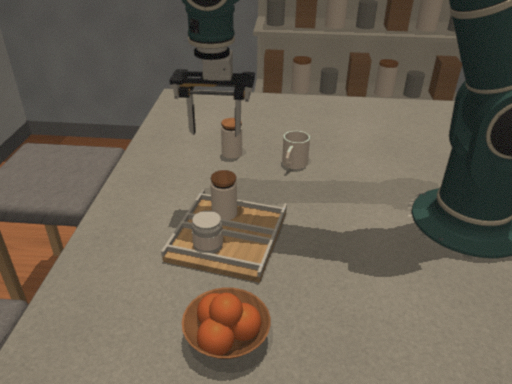

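View pics/wrist0.png

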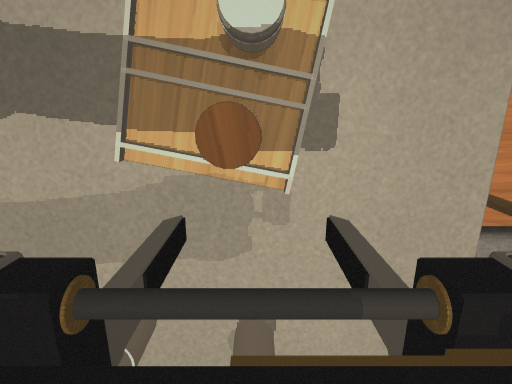

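```bash
cat > h.py <<'E'
from plant import bot, imaging, readout
import cv2,numpy as np
from scipy.spatial.transform import Rotation as R
def grab(n,save=None):
    o=readout.get_obs();f=imaging.grab_frame(n)
    if n=="wrist":
        T=np.eye(4);T[:3,:3]=R.from_quat(o["orientation"]).as_matrix();T[:3,3]=o["tcp_pos"];M=T@np.array(f["mount"]);f["R"]=M[:3,:3];f["p"]=M[:3,3]
    else: f["R"]=R.from_quat(f["attitude"]).as_matrix();f["p"]=np.array(f["xyz"])
    if save: cv2.imwrite(save,f["pixels"])
    return f
def ray(f,u,v):
    d=f["R"]@np.array([(u-f["cx"])/f["fx"],(v-f["cy"])/f["fy"],1]);return d/np.linalg.norm(d)
def plane(f,u,v,z):
    d=ray(f,u,v);return f["p"]+d*(z-f["p"][2])/d[2]
def tri(obs):
    A=np.zeros((3,3));b=np.zeros(3);P=[]
    for f,u,v in obs:
        d=ray(f,u,v);Q=np.eye(3)-np.outer(d,d);A+=Q;b+=Q@f["p"];P.append((Q,f["p"]))
    x=np.linalg.solve(A,b);return x,[float(np.linalg.norm(Q@(x-p))) for Q,p in P]
def proj(f,X):
    c=f["R"].T@(np.array(X)-f["p"]);return np.array([f["cx"]+f["fx"]*c[0]/c[2],f["cy"]+f["fy"]*c[1]/c[2]])
def blobs(f,lo,hi,amin=60):
    m=cv2.inRange(cv2.cvtColor(f["pixels"],cv2.COLOR_BGR2HSV),lo,hi);n,l,s,c=cv2.connectedComponentsWithStats(m)
    return [(s[i].tolist(),np.round(c[i],1).tolist()) for i in range(1,n) if s[i][4]>=amin]
E
python3 - <<'E'
from h import *
F={n:grab(n) for n in["scene","side","wrist"]}
hsv={n:cv2.cvtColor(F[n]["pixels"],cv2.COLOR_BGR2HSV) for n in F}
for n,p in [("wrist",(228,135)),("wrist",(170,148)),("wrist",(200,100)),("scene",(101,266)),("scene",(249,203)),("side",(223,180)),("side",(232,124)),("scene",(225,230)),("side",(225,262))]: print(n,p,hsv[n][p[1],p[0]])
for k,o in {"old":[("scene",248,200),("side",223,178),("wrist",228,135)],"new":[("scene",101,266),("side",231,124)]}.items():
    print(k,tri([(F[n],u,v) for n,u,v in o]))
for u,v in [(120,148),(292,175),(133,0),(330,0)]: print(u,v,plane(F["wrist"],u,v,.032))
E
```

```text
wrist (228, 135) [ 13 159 125]
wrist (170, 148) [ 16 130 131]
wrist (200, 100) [ 16 131 136]
scene (101, 266) [ 14 179 226]
scene (249, 203) [ 14 181 131]
side (223, 180) [ 14 150 102]
side (232, 124) [ 13 150 148]
scene (225, 230) [ 17 139 229]
side (225, 262) [18 61 92]
old (array([0.6008174 , 0.05488297, 0.11824003]), [0.0028909321942740813, 0.002535699134170267, 0.0018490737952517346])
new (array([ 0.62210167, -0.26560304,  0.09888519]), [0.0017121024452255796, 0.0017121024452257227])
120 148 [0.45869358 0.03444083 0.032     ]
292 175 [0.670364   0.00068384 0.032     ]
133 0 [0.49210983 0.19396556 0.032     ]
330 0 [0.70520392 0.19383918 0.032     ]
```

>>> shift_gripper:
  motion: {"steps": [[0, 0, 0, 0.027, -0.006, -0.014, 0.094], [0, 0, 0, 0.027, -0.006, -0.014, 0.094], [0, 0, 0, 0.027, -0.006, -0.014, 0.094], [0, 0, 0, 0.027, -0.006, -0.014, 0.094], [0, 0, 0, 0.027, -0.006, -0.014, 0.094], [0, 0, 0, 0.027, -0.006, -0.014, 0.094], [0, 0, 0, 0, 0, 0, 0.094], [0, 0, 0, 0, 0, 0, 0.094], [0, 0, 0, 0, 0, 0, 0.094]]}

```text
time: 1.05
tcp_pos: [0.589, 0.1613, 0.303]
orientation: [0.707, 0.707, -0.0, 0.0]
contact_force: [-0.3, -0.8, -0.1]
opening: 0.0941
grasp_force: 0.0
```

```bash
python3 - <<'E'
from h import *
f=grab("wrist","pics/wrist1.png");g=grab("side","pics/side1.png");s=grab("scene","pics/scene1.png")
import pickle;pickle.dump((f,g,s),open("v1.pkl","wb"))
E
```

```text
(no output)
```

View pics/wrist1.png

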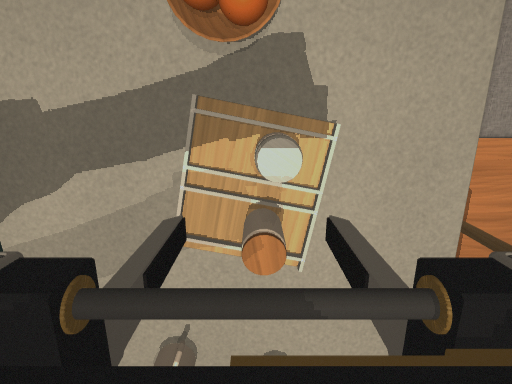

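```bash
python3 - <<'E'
import cv2
im=cv2.imread("pics/wrist1.png")[85:283,160:360]
cv2.imwrite("pics/crop1.png",cv2.resize(im,None,fx=3,fy=3,interpolation=cv2.INTER_CUBIC))
E
```

```text
(no output)
```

View pics/crop1.png

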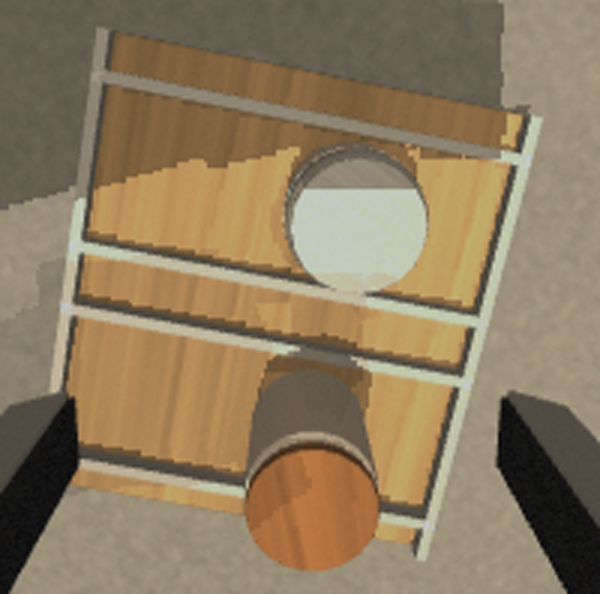

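```bash
python3 - <<'E'
from h import *
import pickle
f,g,s=pickle.load(open("v1.pkl","rb"))
c=lambda x,y:(160+x/3,85+y/3)
W=lambda x,y,z=.032:plane(f,*c(x,y),z)[:2]
FL,BL,BR,F2=W(97,28),W(541,118),W(427,560),W(52,390)
print("corners",FL,BL,BR,"depth",np.linalg.norm(BL-FL),"width",np.linalg.norm(BL-BR))
for n,a,b in[("front",F2,FL),("back",BR,BL)]: d=b-a;print(n,np.degrees(np.arctan2(-d[0],d[1])))
L=[]
for a,b in[((105,77),(520,158)),((85,245),(485,320)),((72,308),(468,380)),((80,464),(425,523))]:
    p,q=W(*a),W(*b);d=q-p;print("rail",p,q,np.degrees(np.arctan2(d[1],d[0])));L.append((p,q))
for name,im,lo,hi in[("w",f,(5,120,60),(16,255,255)),("side",g,(5,110,60),(17,255,255)),("scene",s,(5,150,60),(16,255,255))]:
    print(name,blobs(im,lo,hi,50))
print("lidplane",plane(f,*c(313,508),.126),"tin",plane(f,*c(360,222),.093))
E
```

```text
corners [0.49743542 0.26330262] [0.71459098 0.22086969] [ 0.66835891 -0.02382864] depth 0.22126248885486702 width 0.24902746168470066
front -10.634866594498074
back -10.69905887937377
rail [0.50004848 0.24052662] [0.70555917 0.20134877] -10.793163267834686
rail [0.48523023 0.15733016] [0.69298174 0.117339  ] -10.895884835870401
rail [0.47639755 0.12391214] [0.68583724 0.08404873] -10.77641336449605
rail [0.47508676 0.03529374] [ 6.66277255e-01 -6.07463722e-04] -10.63499308018358
w [([167, 0, 113, 42, 3417], [223.9, 16.8]), ([197, 97, 132, 38, 1057], [263.7, 115.0]), ([193, 114, 82, 55, 1106], [222.7, 133.6]), ([456, 138, 56, 120, 4857], [488.6, 198.5]), ([250, 144, 12, 33, 90], [254.1, 162.5]), ([187, 171, 98, 30, 914], [232.9, 184.9]), ([182, 191, 102, 52, 2016], [217.2, 215.6]), ([297, 230, 9, 24, 55], [301.4, 243.1]), ([235, 233, 53, 42, 1516], [263.2, 253.6]), ([184, 242, 26, 6, 74], [194.5, 244.9])]
side [([296, 0, 21, 28, 501], [305.5, 13.1]), ([386, 0, 27, 31, 619], [398.7, 14.6]), ([264, 50, 19, 43, 651], [273.6, 70.9]), ([347, 53, 24, 43, 795], [358.1, 74.1]), ([294, 56, 17,
[... 223 characters left out ...]
, 178.0]), ([194, 200, 17, 13, 133], [203.0, 205.6]), ([233, 206, 46, 22, 619], [256.1, 216.6]), ([0, 221, 76, 83, 4025], [28.4, 255.6]), ([223, 226, 48, 11, 101], [245.9, 231.1]), ([176, 229, 18, 20, 201], [186.2, 240.0]), ([217, 236, 50, 27, 820], [242.2, 248.8]), ([163, 252, 97, 30, 942], [211.1, 265.7]), ([182, 287, 89, 72, 4972], [225.6, 322.4])]
scene [([333, 0, 179, 172, 8463], [409.5, 65.3]), ([337, 143, 63, 44, 2098], [367.6, 164.0]), ([233, 189, 30, 22, 505], [247.3, 199.1]), ([84, 254, 31, 26, 626], [99.0, 266.5]), ([438, 294, 64, 90, 735], [473.0, 338.8]), ([481, 335, 31, 49, 783], [501.1, 366.8])]
lidplane [0.60035156 0.05775708 0.126     ] tin [0.62102894 0.17859806 0.093     ]
```

```bash
python3 - <<'E'
import cv2,numpy as np
a=cv2.imread("pics/scene1.png")[170:320,60:340];b=cv2.imread("pics/side1.png")[100:250,150:430]
cv2.imwrite("pics/crop2.png",cv2.resize(np.vstack([a,b]),None,fx=2,fy=2,interpolation=cv2.INTER_CUBIC))
E
```

```text
(no output)
```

View pics/crop2.png

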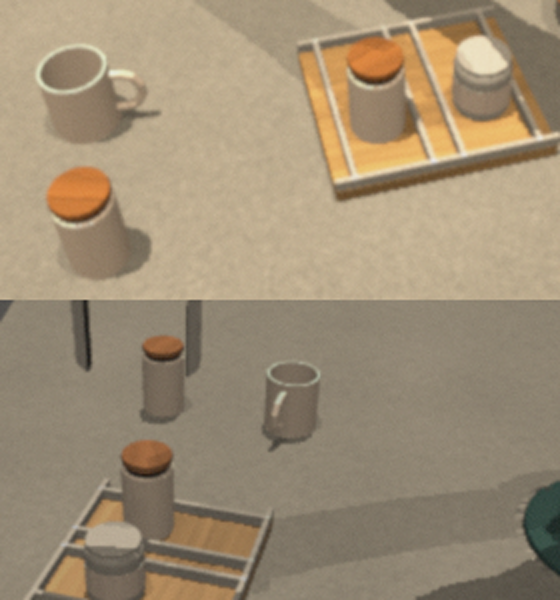

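```bash
python3 - <<'E'
from h import *
import pickle
f,g,s=pickle.load(open("v1.pkl","rb"))
w0=dict(f);T=np.eye(4);T[:3,:3]=R.from_quat([.7071,.7071,-.0005,-.0004]).as_matrix();T[:3,3]=[.6246,0,.2188];M=T@np.array(f["mount"]);w0["R"]=M[:3,:3];w0["p"]=M[:3,3]
print("old wrist pair",tri([(w0,228,135),(f,264.3,254.3)]))
print("old all",tri([(w0,228,135),(f,264.3,254.3),(s,248,199),(g,223.5,177.5)]))
print("old ss",tri([(s,248,199),(g,223.5,177.5)]))
print("new",tri([(s,99.5,266),(g,231.3,122.5)]))
print("mug",tri([(s,97.5,207.5),(g,296,136.5)]))
c=lambda x,y:(160+x/3,85+y/3)
FL,BL,BR=[plane(f,*c(*p),.032)[:2] for p in[(97,28),(541,118),(427,560)]]
C=(FL+BR)/2;a=np.radians(-10.7);ex=np.array([np.cos(a),np.sin(a)]);ey=np.array([-ex[1],ex[0]])
print("C",C)
for n,z in[("a",.124),("b",.128)]:
    p=plane(f,264.3,254.3,z)[:2]-C;print(n,p@ex,p@ey)
    p=plane(w0,228,135,z)[:2]-C;print(n,p@ex,p@ey)
print("front",C-.072*ex-.06*ey,"place new",C+.04*ex-.06*ey)
# shelf height check: corners of lip in two views
print("rail corner tri", tri([(w0,120,158),(f,160+97/3-15.5,85+464/3)]))
E
```

```text
old wrist pair (array([0.6001092, 0.0567873, 0.1242215]), [0.00026924836884659035, 0.0002692483688468758])
old all (array([0.60021245, 0.05509216, 0.12018209]), [0.0015285471693538585, 0.0004023768711279919, 0.002673319123268032, 0.0025926332629368537])
old ss (array([0.60066564, 0.05407407, 0.12002079]), [0.002503760977127793, 0.0025037609771278763])
new (array([ 0.62215878, -0.26846639,  0.10161983]), [0.002580244390885216, 0.002580244390885208])
mug (array([ 0.43494576, -0.23825869,  0.07888387]), [0.005866487590431242, 0.0058664875904312136])
C [0.58289717 0.11973699]
a 0.028864332780175195 -0.058636668669557676
a 0.028340830079872807 -0.05880152372401362
b 0.028348090117042063 -0.05660815104186519
b 0.028665346100918143 -0.05844970320267456
front [0.50100905 0.07414822] place new [0.61106168 0.05335356]
rail corner tri (array([0.44700532, 0.01976457, 0.00351926]), [0.003681472607644755, 0.0036814726076447144])
```

Units first: turns go in shares of pi/2 rad. So 0.0935 rad / 1.5708 = 0.0595.

>>> shift_gripper:
  motion: {"steps": [[0, 0, 0.0595, 0, 0, 0.01, 0.094], [0, 0, 0.0595, 0, 0, 0.01, 0.094], [0, 0, 0, -0.025, 0.0075, 0.015, 0.094], [0, 0, 0, -0.025, 0.0075, 0.015, 0.094], [0, 0, 0, -0.025, 0.0075, 0.015, 0.094], [0, 0, 0, -0.025, 0.0075, 0.015, 0.094], [0, 0, 0, 0, 0, 0, 0.094], [0, 0, 0, 0, 0, 0, 0.094], [0, 0, 0, 0, 0, 0, 0.094]]}

```text
time: 1.95
tcp_pos: [0.5999, 0.0582, 0.2235]
orientation: [0.77, 0.638, -0.0, -0.0]
contact_force: [-0.6, 1.0, 0.8]
opening: 0.0936
grasp_force: 0.0
```

```bash
python3 - <<'E'
from h import *
f=grab("wrist","pics/wrist2.png")
o=readout.get_obs();print(o["tcp_pos"],R.from_quat(o["orientation"]).as_matrix().round(3).tolist())
print("lid px expected",proj(f,[.6,.057,.124]),"tilt/height", f["p"])
print(blobs(f,(5,140,60),(16,255,255),300))
E
```

```text
[0.600003   0.05875742 0.22370565] [[0.186, 0.983, 0.0], [0.983, -0.186, 0.0], [0.0, 0.0, -1.0]]
lid px expected [256.09676086 195.77927002] tilt/height [0.61386963 0.13207146 0.38897179]
[([225, 166, 63, 60, 2865], [256.0, 195.9])]
```

>>> shift_gripper:
  motion: {"steps": [[0, 0, 0, -0.0015, 0, 0.025, 0.094], [0, 0, 0, 0, 0, 0.025, 0.094], [0, 0, 0, 0, 0, 0.025, 0.094], [0, 0, 0, 0, 0, 0.025, 0.094], [0, 0, 0, 0, 0, 0.025, 0.094], [0, 0, 0, 0, 0, 0.0235, 0.094], [0, 0, 0, 0, 0, 0, 0.094], [0, 0, 0, 0, 0, 0, 0.094]]}
  clamp_n: 15

```text
time: 2.67
tcp_pos: [0.5993, 0.0575, 0.0749]
orientation: [0.77, 0.638, -0.0, -0.0]
contact_force: [0.1, 0.5, 1.8]
opening: 0.0939
grasp_force: 0.0
```

>>> shift_gripper:
  motion: {"steps": [[0, 0, 0, 0, 0, 0, 0.05], [0, 0, 0, 0, 0, 0, 0.05], [0, 0, 0, 0, 0, 0, 0.05], [0, 0, 0, 0, 0, 0, 0.05], [0, 0, 0, 0, 0, 0, 0.05], [0, 0, 0, 0, 0, 0, 0.05], [0, 0, 0, 0, 0, 0, 0.05], [0, 0, 0, 0, 0, 0, 0.05]]}
  clamp_n: 15

```text
time: 3.33
tcp_pos: [0.5999, 0.0567, 0.0755]
orientation: [0.77, 0.638, 0.0, 0.0]
contact_force: [0.1, -0.2, 6.5]
opening: 0.0616
grasp_force: 15.0
```

>>> shift_gripper:
  motion: {"steps": [[0, 0, 0, 0, -0.005, -0.001, 0.05], [0, 0, 0, 0, -0.01, 0, 0.05], [0, 0, 0, 0, -0.01, 0, 0.05], [0, 0, 0, 0, -0.01, 0, 0.05], [0, 0, 0, 0, -0.01, 0, 0.05], [0, 0, 0, 0, -0.01, 0, 0.05], [0, 0, 0, 0, -0.01, 0, 0.05], [0, 0, 0, 0, -0.01, 0, 0.05], [0, 0, 0, 0, -0.01, 0, 0.05], [0, 0, 0, 0, -0.01, 0, 0.05], [0, 0, 0, 0, -0.005, 0.001, 0.05], [0, 0, 0, 0, 0, 0, 0.05]]}

```text
time: 4.33
tcp_pos: [0.5009, 0.0756, 0.0754]
orientation: [0.77, 0.638, 0.0, 0.0]
contact_force: [-4.7, 1.2, 7.7]
opening: 0.0618
grasp_force: 15.0
```

>>> shift_gripper:
  motion: {"steps": [[0, 0, 0, 0, 0, 0, 0.05], [0, 0, 0, 0, 0, 0, 0.05], [0, 0, 0, 0, 0, 0, 0.05]]}

```text
time: 4.58
tcp_pos: [0.5009, 0.0756, 0.0754]
orientation: [0.77, 0.638, -0.0, -0.0]
contact_force: [-8.5, 1.2, 16.4]
opening: 0.062
grasp_force: 15.0
```

>>> shift_gripper:
  motion: {"steps": [[0, 0, 0, 0, 0, 0, 0.094], [0, 0, 0, 0, 0, 0, 0.094], [0, 0, 0, 0, 0, 0, 0.094], [0, 0, 0, 0, 0, 0, 0.094], [0, 0, 0, 0, 0, 0, 0.094], [0, 0, 0, 0, 0, -0.02, 0.094], [0, 0, 0, 0, 0, -0.025, 0.094], [0, 0, 0, 0, 0, -0.03, 0.094], [0, 0, 0, 0, 0, -0.03, 0.094], [0, 0, 0, 0, 0, -0.03, 0.094], [0, 0, 0, 0, 0, 0, 0.094], [0, 0, 0, 0, 0, 0, 0.094]]}

```text
time: 5.58
tcp_pos: [0.5021, 0.0754, 0.2113]
orientation: [0.77, 0.638, 0.001, 0.001]
contact_force: [0.1, -0.1, -1.0]
opening: 0.0943
grasp_force: 0.0
```

```bash
python3 - <<'E'
from h import *
f=grab("wrist","pics/wrist3.png")
o=readout.get_obs();print(o["tcp_pos"],o["contact_force"])
print("lid px expected",proj(f,[.501,.0755,.124]))
print(b:=blobs(f,(5,140,60),(16,255,255),300))
E
```

```text
[0.50137873 0.07525759 0.20996043] [0.05696164 0.76237595 0.2029897 ]
lid px expected [254.31440238 198.46378498]
[([222, 167, 65, 63, 3117], [253.9, 198.2])]
```

View pics/wrist3.png

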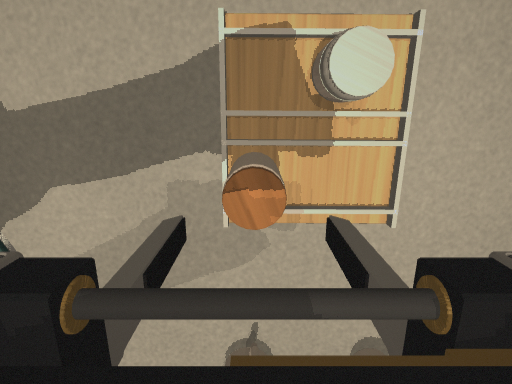

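>>> shift_gripper:
  motion: {"steps": [[0, 0, 0, 0, 0, 0, 0], [0, 0, 0, 0, 0, 0, 0], [0, 0, 0, 0, 0, 0, 0], [0, 0, 0, 0, 0, 0, 0], [0, 0, 0, 0, 0, 0, 0], [0, 0, 0, 0, 0, 0, 0], [0, 0, 0, 0, 0, 0, 0], [0, 0, 0, 0, 0, 0.02, 0], [0, 0, 0, 0, 0, 0.02, 0], [0, 0, 0, 0, 0, 0.02, 0], [0, 0, 0, 0, 0, 0.005, 0], [0, 0, 0, 0, 0, 0, 0]]}
  clamp_n: 5

```text
time: 6.63
tcp_pos: [0.5006, 0.0752, 0.1439]
orientation: [0.77, 0.638, -0.001, -0.001]
contact_force: [0.1, -0.5, 0.4]
opening: 0.0175
grasp_force: 0.0
```

>>> shift_gripper:
  motion: {"steps": [[0, 0, 0, 0, 0, 0.004, 0], [0, 0, 0, 0, 0, 0.003, 0], [0, 0, 0, 0, 0, 0.002, 0], [0, 0, 0, 0, 0, 0, 0], [0, 0, 0, 0, 0, 0, 0]]}
  clamp_n: 5

```text
time: 7.05
tcp_pos: [0.502, 0.0755, 0.1367]
orientation: [0.77, 0.638, 0.001, 0.0]
contact_force: [1.3, 0.0, 2.3]
opening: 0.0006
grasp_force: 1.4
```

>>> shift_gripper:
  motion: {"steps": [[0, 0, 0, 0, 0, 0.002, 0], [0, 0, 0, 0, 0, 0, 0], [0, 0, 0, 0, 0, 0, 0]]}

```text
time: 7.3
tcp_pos: [0.502, 0.0754, 0.1346]
orientation: [0.77, 0.638, 0.001, 0.0]
contact_force: [0.8, 0.7, 4.6]
opening: 0.0002
grasp_force: 2.5
```

>>> shift_gripper:
  motion: {"steps": [[0, 0, 0, 0, 0, 0.001, 0], [0, 0, 0, 0, 0, 0.001, 0], [0, 0, 0, 0, 0, 0, 0], [0, 0, 0, 0, 0, 0, 0]]}

```text
time: 7.63
tcp_pos: [0.502, 0.0754, 0.1326]
orientation: [0.77, 0.638, 0.001, 0.0]
contact_force: [1.7, 0.1, 4.2]
opening: 0.0005
grasp_force: 2.8
```

>>> shift_gripper:
  motion: {"steps": [[0, 0, 0, 0, 0, 0.001, 0], [0, 0, 0, 0, 0, 0, 0], [0, 0, 0, 0, 0, 0, 0]]}

```text
time: 7.88
tcp_pos: [0.5021, 0.0755, 0.1321]
orientation: [0.77, 0.638, 0.001, 0.0]
contact_force: [-1.5, -0.7, 16.0]
opening: 0.0006
grasp_force: 7.7
```

>>> shift_gripper:
  motion: {"steps": [[0, 0, 0, 0, 0, 0.001, 0], [0, 0, 0, 0, 0, 0, 0], [0, 0, 0, 0, 0, 0, 0]]}

```text
time: 8.13
tcp_pos: [0.5024, 0.0755, 0.1319]
orientation: [0.77, 0.638, 0.001, 0.001]
contact_force: [-6.8, -1.9, 30.7]
opening: 0.0003
grasp_force: 15.4
```

>>> shift_gripper:
  motion: {"steps": [[0, 0, 0, 0, 0, 0, 0], [0, 0, 0, 0, 0, 0, 0], [0, 0, 0, 0, 0, 0, 0]]}

```text
time: 8.38
tcp_pos: [0.5024, 0.0755, 0.1319]
orientation: [0.77, 0.638, 0.001, 0.001]
contact_force: [-6.9, -0.6, 30.7]
opening: 0.0002
grasp_force: 15.4
```

>>> shift_gripper:
  motion: {"steps": [[0, 0, 0, 0, 0, -0.01, 0], [0, 0, 0, 0, 0, -0.02, 0], [0, 0, 0, 0, 0, -0.025, 0], [0, 0, 0, 0, 0, -0.025, 0], [0, 0, 0, 0, 0, -0.03, 0], [0, 0, 0, -0.025, 0.015, 0, 0], [0, 0, 0, -0.025, 0.015, 0, 0], [0, 0, 0, -0.025, 0.015, 0, 0], [0, 0, 0, -0.025, 0.015, 0, 0], [0, 0, 0, -0.025, 0.015, 0, 0], [0, 0, 0, 0, 0, 0, 0], [0, 0, 0, 0, 0, 0, 0]]}

```text
time: 9.38
tcp_pos: [0.5518, -0.0629, 0.2398]
orientation: [0.771, 0.637, -0.0, -0.0]
contact_force: [-0.0, 1.3, -0.1]
opening: 0.0003
grasp_force: 0.0
```

>>> shift_gripper:
  motion: {"steps": [[0, 0, 0, 0, 0, 0, 0], [0, 0, 0, 0, 0, 0, 0]]}

```text
time: 9.55
tcp_pos: [0.5516, -0.0604, 0.24]
orientation: [0.77, 0.639, 0.0, -0.0]
contact_force: [0.1, 1.0, 0.2]
opening: 0.0007
grasp_force: 0.0
```

```bash
python3 - <<'E'
from h import *
import pickle
f=grab("wrist","pics/wrist4.png");pickle.dump(f,open("w4.pkl","wb"))
print("old lid px at home",proj(f,[.501,.0755,.118]),"new exp",proj(f,[.622,-.268,.107]))
print(blobs(f,(5,140,60),(16,255,255),300))
E
```

```text
old lid px at home [174.89257361  58.70123614] new exp [342.29582409 335.20905682]
[([144, 24, 64, 70, 3455], [175.2, 59.0]), ([350, 320, 15, 32, 329], [356.7, 334.0])]
```

>>> shift_gripper:
  motion: {"steps": [[0, 0, 0, -0.026, 0.015, 0, 0], [0, 0, 0, -0.026, 0.015, 0, 0], [0, 0, 0, -0.026, 0.015, 0, 0], [0, 0, 0, -0.026, 0.015, 0, 0], [0, 0, 0, -0.026, 0.015, 0, 0], [0, 0, 0, -0.026, 0.015, 0, 0], [0, 0, 0, -0.026, 0.015, 0, 0], [0, 0, 0, 0, 0, 0, 0], [0, 0, 0, 0, 0, 0, 0], [0, 0, 0, 0, 0, 0, 0], [0, 0, 0, 0, 0, 0, 0]]}

```text
time: 10.52
tcp_pos: [0.6213, -0.2582, 0.2401]
orientation: [0.769, 0.639, 0.0, -0.0]
contact_force: [0.3, 1.0, -0.0]
opening: 0.0007
grasp_force: 0.0
```

```bash
python3 - <<'E'
from h import *
import pickle
f=grab("wrist","pics/wrist5.png");pickle.dump(f,open("w5.pkl","wb"))
print("new exp",proj(f,[.622,-.268,.107]))
print(blobs(f,(5,140,60),(16,255,255),300))
E
```

```text
new exp [258.08119699 194.62335621]
[([491, 0, 21, 65, 1331], [500.9, 31.4]), ([230, 166, 55, 52, 2190], [257.0, 191.6])]
```

```bash
python3 - <<'E'
from h import *
import pickle
f=pickle.load(open("w5.pkl","rb"));f,g,s=f,*pickle.load(open("v1.pkl","rb"))[1:]
print(tri([(f,257.3,191.8),(s,99.5,266),(g,231.3,122.5)]))
for z in(.105,.109):print(plane(f,257.3,191.8,z))
o=readout.get_obs();print(o["tcp_pos"])
E
```

```text
(array([ 0.62186056, -0.26746343,  0.10159875]), [0.0012851217674972, 0.0025835256507590423, 0.002820170528514753])
[ 0.62165914 -0.2652722   0.105     ]
[ 0.62183664 -0.26419548  0.109     ]
[ 0.62132979 -0.25829894  0.24020154]
```

>>> shift_gripper:
  motion: {"steps": [[0, 0, 0, -0.003, 0.001, 0.015, 0], [0, 0, 0, -0.0035, 0.0005, 0.02, 0], [0, 0, 0, 0, 0, 0.02, 0], [0, 0, 0, 0, 0, 0.02, 0], [0, 0, 0, 0, 0, 0, 0], [0, 0, 0, 0, 0, 0, 0], [0, 0, 0, 0, 0, 0, 0]]}

```text
time: 11.15
tcp_pos: [0.622, -0.2662, 0.1664]
orientation: [0.77, 0.638, 0.0, 0.001]
contact_force: [-0.6, -0.5, 0.4]
opening: 0.0006
grasp_force: 0.0
```

```bash
python3 - <<'E'
from h import *
import pickle
a=pickle.load(open("w5.pkl","rb"));f=grab("wrist","pics/wrist6.png")
b=[x for x in blobs(f,(5,140,60),(16,255,255),300)];print(b)
b=min(b,key=lambda x:abs(x[1][0]-256))[0];u,v=b[0]+b[2]/2-.5,b[1]+b[3]/2-.5
print(u,v,tri([(a,257,191.5),(f,u,v)]),plane(f,u,v,.107),readout.get_obs()["tcp_pos"])
E
```

```text
[([220, 172, 71, 61, 2907], [254.6, 199.6])]
255.0 202.0 (array([ 0.61769479, -0.28610945,  0.02559584]), [0.0001214393256610258, 0.00012143932566126513]) [ 0.62236425 -0.2611144   0.107     ] [ 0.62209717 -0.26637317  0.16667521]
```

View pics/wrist6.png

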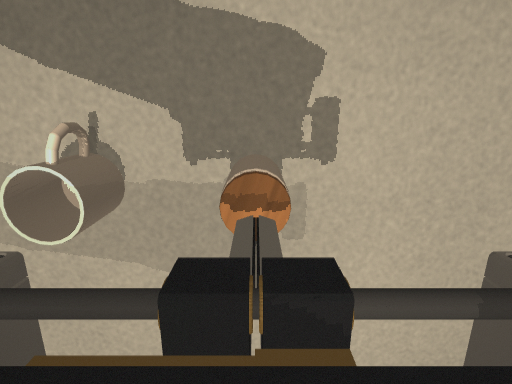

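```bash
python3 - <<'E'
from h import *
import pickle
a=pickle.load(open("w5.pkl","rb"));f=grab("wrist")
b=(257,166+27);c=(255,172+35)
print(tri([(a,*b),(f,*c)]),plane(a,*b,.107),plane(f,*c,.107),readout.get_obs()["tcp_pos"])
E
```

```text
(array([ 0.62092058, -0.26866135,  0.09744679]), [0.000186491688666836, 0.00018649168866689594]) [ 0.62118426 -0.26599432  0.107     ] [ 0.62168979 -0.26560675  0.107     ] [ 0.62207184 -0.26644195  0.16658902]
```

>>> shift_gripper:
  motion: {"steps": [[0, 0, 0, 0, 0, 0.015, 0], [0, 0, 0, 0, 0, 0.015, 0], [0, 0, 0, 0, 0, 0.01, 0], [0, 0, 0, 0, 0, 0, 0], [0, 0, 0, 0, 0, 0, 0]]}

```text
time: 11.67
tcp_pos: [0.6215, -0.2665, 0.1253]
orientation: [0.77, 0.638, -0.0, -0.0]
contact_force: [-0.4, -0.2, 0.5]
opening: 0.0005
grasp_force: 0.0
```

>>> shift_gripper:
  motion: {"steps": [[0, 0, 0, 0, 0, 0.003, 0], [0, 0, 0, 0, 0, 0.002, 0], [0, 0, 0, 0, 0, 0.001, 0], [0, 0, 0, 0, 0, 0, 0], [0, 0, 0, 0, 0, 0, 0]]}

```text
time: 12.08
tcp_pos: [0.6218, -0.2667, 0.1197]
orientation: [0.77, 0.638, 0.0, 0.001]
contact_force: [0.4, 0.1, 4.8]
opening: 0.0005
grasp_force: 2.7
```

>>> shift_gripper:
  motion: {"steps": [[0, 0, 0, 0, 0, 0.002, 0], [0, 0, 0, 0, 0, 0, 0], [0, 0, 0, 0, 0, 0, 0]]}

```text
time: 12.33
tcp_pos: [0.6218, -0.2667, 0.1176]
orientation: [0.77, 0.638, 0.0, 0.001]
contact_force: [1.2, -0.4, 4.8]
opening: 0.0005
grasp_force: 2.5
```

>>> shift_gripper:
  motion: {"steps": [[0, 0, 0, 0, 0, 0.002, 0], [0, 0, 0, 0, 0, 0.001, 0], [0, 0, 0, 0, 0, 0, 0], [0, 0, 0, 0, 0, 0, 0]]}

```text
time: 12.67
tcp_pos: [0.6218, -0.2667, 0.1147]
orientation: [0.77, 0.638, 0.0, 0.001]
contact_force: [0.8, -0.0, 4.8]
opening: 0.0003
grasp_force: 2.7
```

>>> shift_gripper:
  motion: {"steps": [[0, 0, 0, 0, 0, 0.001, 0], [0, 0, 0, 0, 0, 0, 0], [0, 0, 0, 0, 0, 0, 0]]}

```text
time: 12.92
tcp_pos: [0.6219, -0.2667, 0.1142]
orientation: [0.77, 0.638, 0.0, 0.001]
contact_force: [-3.0, 1.2, 12.3]
opening: 0.0005
grasp_force: 6.2
```

>>> shift_gripper:
  motion: {"steps": [[0, 0, 0, 0, 0, 0.0005, 0], [0, 0, 0, 0, 0, 0, 0], [0, 0, 0, 0, 0, 0, 0]]}

```text
time: 13.17
tcp_pos: [0.6221, -0.2668, 0.1142]
orientation: [0.77, 0.638, 0.001, 0.001]
contact_force: [-4.5, 1.4, 18.6]
opening: 0.0005
grasp_force: 8.9
```

>>> shift_gripper:
  motion: {"steps": [[0, 0, 0, 0, 0, -0.01, 0], [0, 0, 0, 0, 0, -0.02, 0], [0, 0, 0, 0, 0, -0.02, 0.094], [0, 0, 0, 0, 0, -0.02, 0.094], [0, 0, 0, 0, 0, 0, 0.094], [0, 0, 0, 0, 0, 0, 0.094], [0, 0, 0, 0, 0, 0, 0.094], [0, 0, 0, 0, 0, 0, 0.094], [0, 0, 0, 0, 0, 0, 0.094]]}

```text
time: 13.92
tcp_pos: [0.621, -0.2663, 0.1815]
orientation: [0.77, 0.638, -0.0, -0.001]
contact_force: [-0.4, 0.4, 0.4]
opening: 0.0438
grasp_force: 0.0
```

```bash
python3 - <<'E'
from h import *
f=grab("wrist","pics/wrist7.png")
b=blobs(f,(5,140,60),(16,255,255),300);print(b)
b=min(b,key=lambda x:abs(x[1][0]-256))[0];u,v=b[0]+b[2]/2-.5,b[1]+b[3]/2-.5
print(plane(f,u,v,.100),readout.get_obs()["tcp_pos"])
E
```

```text
[([224, 167, 65, 64, 3213], [256.1, 198.5])]
[ 0.62133654 -0.26485935  0.1       ] [ 0.62107671 -0.26641783  0.18166404]
```

>>> shift_gripper:
  motion: {"steps": [[0, 0, 0, 0.001, 0, 0, 0.094], [0, 0, 0, 0, 0, 0, 0.094], [0, 0, 0, 0, 0, 0, 0.094], [0, 0, 0, 0, 0, 0, 0.094], [0, 0, 0, 0, 0, 0, 0.094], [0, 0, 0, 0, 0, 0, 0.094], [0, 0, 0, 0, 0, 0, 0.094]]}

```text
time: 14.55
tcp_pos: [0.6216, -0.2655, 0.1824]
orientation: [0.77, 0.638, -0.0, 0.0]
contact_force: [-0.1, 0.3, 0.3]
opening: 0.0925
grasp_force: 0.0
```

>>> shift_gripper:
  motion: {"steps": [[0, 0, 0, 0, 0, 0.02, 0.094], [0, 0, 0, 0, 0, 0.021, 0.094], [0, 0, 0, 0, 0, 0.021, 0.094], [0, 0, 0, 0, 0, 0.021, 0.094], [0, 0, 0, 0, 0, 0.021, 0.094], [0, 0, 0, 0, 0, 0.02, 0.094], [0, 0, 0, 0, 0, 0, 0.094], [0, 0, 0, 0, 0, 0, 0.094]]}
  clamp_n: 15

```text
time: 15.22
tcp_pos: [0.6211, -0.2654, 0.0581]
orientation: [0.77, 0.638, -0.0, -0.001]
contact_force: [-0.0, 0.6, 0.8]
opening: 0.0936
grasp_force: 0.0
```

>>> shift_gripper:
  motion: {"steps": [[0, 0, 0, 0, 0, 0, 0.05], [0, 0, 0, 0, 0, 0, 0.05], [0, 0, 0, 0, 0, 0, 0.05], [0, 0, 0, 0, 0, 0, 0.05], [0, 0, 0, 0, 0, 0, 0.05], [0, 0, 0, 0, 0, 0, 0.05], [0, 0, 0, 0, 0, 0, 0.05], [0, 0, 0, 0, 0, 0, 0.05], [0, 0, 0, 0, 0, 0, 0.05]]}
  clamp_n: 20

```text
time: 15.97
tcp_pos: [0.6217, -0.2656, 0.0589]
orientation: [0.77, 0.638, 0.0, 0.0]
contact_force: [-2.4, 1.0, 6.8]
opening: 0.0621
grasp_force: 20.0
```

>>> shift_gripper:
  motion: {"steps": [[0, 0, 0, 0, 0, -0.005, 0.05], [0, 0, 0, 0, 0, -0.015, 0.05], [0, 0, 0, 0, 0, -0.02, 0.05], [0, 0, 0, 0, 0, -0.02, 0.05], [0, 0, 0, 0, 0, -0.015, 0.05], [0, 0, 0, 0, 0, -0.005, 0.05], [0, 0, 0, 0, 0, 0, 0.05]]}
  clamp_n: 25

```text
time: 16.55
tcp_pos: [0.6219, -0.2656, 0.1395]
orientation: [0.77, 0.638, 0.0, 0.001]
contact_force: [0.2, 0.5, -5.8]
opening: 0.0618
grasp_force: 25.0
```

>>> shift_gripper:
  motion: {"steps": [[0, 0, 0, 0.01, -0.002, 0, 0.05], [0, 0, 0, 0.02, -0.004, 0, 0.05], [0, 0, 0, 0.025, -0.006, 0, 0.05], [0, 0, 0, 0.025, -0.006, 0, 0.05], [0, 0, 0, 0.025, -0.006, 0, 0.05], [0, 0, 0, 0.025, -0.006, 0, 0.05], [0, 0, 0, 0.025, -0.006, 0, 0.05], [0, 0, 0, 0.025, -0.006, 0, 0.05], [0, 0, 0, 0.025, -0.006, 0, 0.05], [0, 0, 0, 0.025, -0.006, 0, 0.05], [0, 0, 0, 0.025, -0.006, 0, 0.05], [0, 0, 0, 0.02, -0.004, 0, 0.05]]}

```text
time: 17.55
tcp_pos: [0.6084, 0.0197, 0.1369]
orientation: [0.769, 0.639, -0.001, -0.001]
contact_force: [1.2, 0.2, -4.9]
opening: 0.0616
grasp_force: 25.0
```

>>> shift_gripper:
  motion: {"steps": [[0, 0, 0, 0.02, -0.004, 0, 0.05], [0, 0, 0, 0.015, -0.004, 0, 0.05], [0, 0, 0, 0, 0, 0, 0.05], [0, 0, 0, 0, 0, 0, 0.05], [0, 0, 0, 0, 0, 0, 0.05], [0, 0, 0, 0, 0, 0, 0.05]]}

```text
time: 18.05
tcp_pos: [0.6081, 0.0516, 0.1379]
orientation: [0.77, 0.638, -0.001, -0.0]
contact_force: [-0.3, 0.2, -4.9]
opening: 0.0617
grasp_force: 25.0
```

```bash
python3 - <<'E'
from h import *
o=readout.get_obs();C=np.array([.5829,.1197]);a=np.radians(-10.7);ex=np.array([np.cos(a),np.sin(a)]);ey=np.array([-ex[1],ex[0]])
d=np.array(o["tcp_pos"][:2])-C;print(d@ex,d@ey,R.from_quat(o["orientation"]).as_matrix().round(3).tolist())
f=grab("wrist","pics/wrist8.png")
E
```

```text
0.03742469496036331 -0.0621887988640386 [[0.187, 0.982, -0.001], [0.982, -0.187, -0.001], [-0.001, -0.001, -1.0]]
```

View pics/wrist8.png

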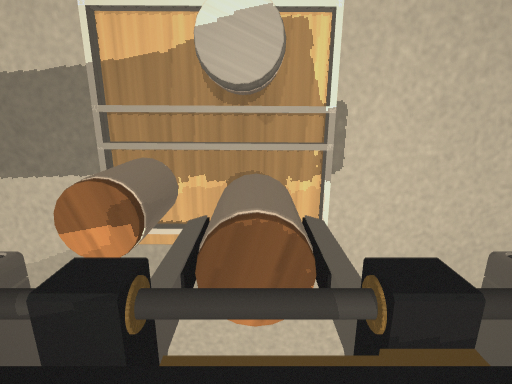

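>>> shift_gripper:
  motion: {"steps": [[0, 0, 0, 0.002, 0.002, 0.01, 0.05], [0, 0, 0, 0, 0, 0.012, 0.05], [0, 0, 0, 0, 0, 0.012, 0.05], [0, 0, 0, 0, 0, 0.01, 0.05], [0, 0, 0, 0, 0, 0.008, 0.05], [0, 0, 0, 0, 0, 0.004, 0.05], [0, 0, 0, 0, 0, 0.002, 0.05], [0, 0, 0, 0, 0, 0, 0.05], [0, 0, 0, 0, 0, 0, 0.05], [0, 0, 0, 0, 0, 0, 0.05]]}

```text
time: 18.93
tcp_pos: [0.6111, 0.0541, 0.081]
orientation: [0.77, 0.638, 0.0, 0.0]
contact_force: [-0.7, 0.5, -4.7]
opening: 0.0617
grasp_force: 25.0
```

>>> shift_gripper:
  motion: {"steps": [[0, 0, 0, 0, 0, 0.001, 0.05], [0, 0, 0, 0, 0, 0, 0.05], [0, 0, 0, 0, 0, 0, 0.05]]}

```text
time: 19.18
tcp_pos: [0.6109, 0.0541, 0.0796]
orientation: [0.77, 0.638, 0.0, 0.0]
contact_force: [0.2, 0.9, -5.4]
opening: 0.0619
grasp_force: 25.0
```

>>> shift_gripper:
  motion: {"steps": [[0, 0, 0, 0, 0, 0.001, 0.05], [0, 0, 0, 0, 0, 0.001, 0.05], [0, 0, 0, 0, 0, 0, 0.05], [0, 0, 0, 0, 0, 0, 0.05]]}

```text
time: 19.52
tcp_pos: [0.6107, 0.054, 0.0773]
orientation: [0.77, 0.638, -0.0, -0.0]
contact_force: [0.8, -0.9, -4.3]
opening: 0.0616
grasp_force: 25.0
```

>>> shift_gripper:
  motion: {"steps": [[0, 0, 0, 0, 0, 0.0005, 0.05], [0, 0, 0, 0, 0, 0, 0.05], [0, 0, 0, 0, 0, 0, 0.05]]}

```text
time: 19.77
tcp_pos: [0.6108, 0.0541, 0.077]
orientation: [0.77, 0.638, 0.0, 0.0]
contact_force: [0.1, -0.1, -3.0]
opening: 0.0615
grasp_force: 25.0
```

Touching the board; another half millimetre, then release and rise.

>>> shift_gripper:
  motion: {"steps": [[0, 0, 0, 0, 0, 0.0005, 0.05], [0, 0, 0, 0, 0, 0, 0.05], [0, 0, 0, 0, 0, 0, 0.05]]}

```text
time: 20.02
tcp_pos: [0.6108, 0.0541, 0.0769]
orientation: [0.77, 0.638, 0.0, -0.0]
contact_force: [-2.9, -0.3, 5.6]
opening: 0.0618
grasp_force: 25.0
```

>>> shift_gripper:
  motion: {"steps": [[0, 0, 0, 0, 0, 0, 0.09], [0, 0, 0, 0, 0, 0, 0.09], [0, 0, 0, 0, 0, 0, 0.09], [0, 0, 0, 0, 0, 0, 0.09], [0, 0, 0, 0, 0, 0, 0.09], [0, 0, 0, 0, 0, -0.01, 0.09], [0, 0, 0, 0, 0, -0.02, 0.09], [0, 0, 0, 0, 0, -0.03, 0.09], [0, 0, 0, 0, 0, -0.03, 0.09], [0, 0, 0, 0, 0, -0.03, 0.09], [0, 0, 0, 0, 0, -0.03, 0.09], [0, 0, 0, 0, 0, 0, 0.09]]}

```text
time: 21.02
tcp_pos: [0.613, 0.0542, 0.2333]
orientation: [0.77, 0.638, 0.004, 0.002]
contact_force: [0.6, 0.5, -0.4]
opening: 0.0899
grasp_force: 0.0
```

>>> shift_gripper:
  motion: {"steps": [[0, 0, 0, 0.02, 0, -0.02, 0.09], [0, 0, 0, 0.02, 0, -0.02, 0.09], [0, 0, 0, 0.02, 0, -0.01, 0.09], [0, 0, 0, 0, 0, 0, 0.09], [0, 0, 0, 0, 0, 0, 0.09]]}

```text
time: 21.43
tcp_pos: [0.622, 0.114, 0.2771]
orientation: [0.769, 0.639, 0.0, 0.0]
contact_force: [0.7, -1.1, -0.9]
opening: 0.0901
grasp_force: 0.0
```

```bash
python3 - <<'E'
from h import *
f=grab("wrist","pics/wrist9.png");grab("side","pics/side9.png");grab("scene","pics/scene9.png")
C=np.array([.5829,.1197]);a=np.radians(-10.7);ex=np.array([np.cos(a),np.sin(a)]);ey=np.array([-ex[1],ex[0]])
for st,c in blobs(f,(5,140,60),(16,255,255),300):
    d=plane(f,st[0]+st[2]/2-.5,st[1]+st[3]/2-.5,.118)[:2]-C;print(st,d@ex,d@ey)
im=[cv2.imread("pics/wrist9.png")[0:300,50:450],cv2.resize(cv2.imread("pics/side9.png")[150:300,150:350],(400,300),interpolation=cv2.INTER_CUBIC)]
im.append(cv2.resize(cv2.imread("pics/scene9.png")[160:310,180:380],(400,300),interpolation=cv2.INTER_CUBIC))
cv2.imwrite("pics/fin.png",np.vstack([np.hstack(im[:2]),np.hstack([im[2],im[2]*0])]))
E
```

```text
[117, 0, 67, 11, 499] -0.06637060985426654 0.18164595887128063
[469, 68, 43, 115, 4517] 0.2982172699932322 0.06499387185757396
[469, 183, 43, 40, 1274] 0.317056868310514 -0.02458336471597479
[140, 206, 43, 37, 766] -0.07476580423637774 -0.052229951588788535
[231, 206, 49, 46, 1735] 0.03879015906028613 -0.05793303289197345
```

View pics/fin.png

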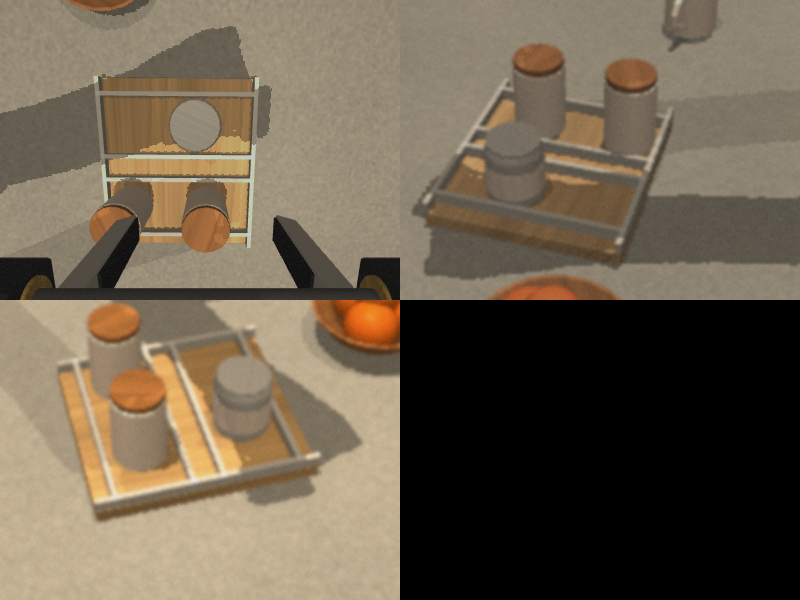

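Both canisters stand upright in the right row with their lids flush. The older one is at the front lip (wrist lid centre about (163, 225)) and the new one is behind it (about (255, 229), shelf x ≈ 39 mm). The tin hasn't moved.

```bash
python3 -c "
from plant import bot, imaging, readout
print(bot.sign_off())"
```

```text
the job is handed in; nothing more can be done
None
```

I handed the job in at about 21.5 s of the 67 s allowed: the older canister is at the front lip, the new one is upright behind it in the same row, and both lids are pressed to their stops; sign-off returned no verdict.

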